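Find the empty bay of the light-tight bottle keeper by feel and load the spare bottle

ROBOT

A 7-joint arm with a two-finger parallel gripper is mounted at the origin on the work surface. World frame = base frame: x ahead of the robot, y to its left, z up, the work surface at z = 0. Lengths are in m, angles in rad, forces in N, time in s.
With the tool pointing down it reaches from about 0.4 to 0.85 m from the base axis. Payload 6.9 kg.
Tool frame: the origin (TCP) lies midway between the tips of the shut fingers; the grasp point (between the pads) lies 19 mm behind it; z points along the fingers, y is the line along which they close (so a half turn about z gives the same grasp; the last joint's range is limited). The gripper opens to 85 mm and grips with 20 to 120 N. Pads are 22 mm wide; open, the fingers measure 114 mm over their backs; the gripper's body (76 mm by 85 mm) begins 54 mm behind the grasp point. The pads swing forward as they close: fully open they stand 13 mm farther back than shut.
Start: joints at [1.218, 0.507, -0.238, 1.5, 0.126, 1.149, -0.155], TCP at [0.276, -0.561, 0.231] pointing down, gripper open.
Joint ranges: [-3.08, 3.08], [-0.24, 2.05], [-1.43, 1.35], [0, 2.5], [-1.52, 4.66], [0.17, 1.96], [-2.89, 2.89]. Speed limits (rad/s): [2.39, 2.39, 3.14, 3.14, 3.14, 3.14, 3.14].

INTERFACE

Orientations are given as a unit quaternion [w, x, y, z].
In Python, from cell import bot, capture, calibration gives the robot as it stands.
- The arm moves only by the tool apply_moves, never from a script. Its argument "commands" is a list of rows, each a list of 3 entries, a list of its own where there are three numbers: the closure, from 0 (fully open) to 1 (shut), then the shift along the tool's x, y, z in m, then the turn about the tool's z in degrees. In form: [[claw, [dx, dy, dz], yaw], ...]. A call has exactly 10 rows; each row shifts and turns the commanded pose from where the row before left it, along the tool's axes as they then stand; what a row does not reach is not made up. A row lasts 1/8 s, in which the tool goes at most 62.5 mm and 10.7 degrees, less where a joint would pass 70% of its speed; a pose out of reach is approached as far as the arm can. A call is refused whole if a number of a shift passes 0.0625 or a number of a turn 10.7, either way. A call with a gripper value outside its range is refused whole. The fingers move at their own pace and stop on an object; "squeeze" is the grip in N (left out, the last holds). Time passes only in rows, so rows that do not move let the fingers close, or fill a call up. It gives the time, the measured TCP pose, the force, the opening and the grip force at its end, in the units of the state.
- bot.observe(): the state, without advancing time (a new reading comes with each control period).
- capture(name): name is "scene" or "top"; returns (picture, depth): 420x560x3 uint8, blue, green, red; 420x560 float32, m along the optical axis (not along the pixel's ray), 0 where there is no reading.
- calibration(name): a dict with "mtx" (3x3 intrinsics, pixels), "position" and "attitude" of the camera in the world. Camera axes: x right, y up, looking along -z (the intrinsics and any distortion apply to the point x, -y, -z); pixel columns grow to the right and rows downward; lengths in m; the calibration is good to about 2 mm. A picture is of the moment at which its call begins. calibration takes no time and is no camera call.
- bot.sign_off(): hands the job in; it is judged then, once.
The state is a dict: "clock": time; "qpos": joint angles; "joint_vel": joint speeds; "joint_efforts": joint torques, N m; "ee_pos": TCP position; "tool_rot": TCP orientation; "ft_force": force on the tool from outside, world axes, zero at the start; "torque": the same for the moment, N m; "opening": finger opening in m; "grip_force": force on a finger pad.
Only numpy, scipy, OpenCV 4.12 (cv2) and the standard library are available. Lean on these libraries where they do the work, as an engineer would, in place of code of your own. Each camera call takes 0.05 s, during which the arm holds its last target. There are 200 camera calls.

TASK

Three of the four bays of the blue bottle keeper already hold an amber bottle and one is empty, but the light-tight spring flaps hide which. Feel for the empty bay by pushing gently down through the flaps, then lower the spare amber bottle from the bench upright through that bay's flap, without dropping it, until it stands on the bay's floor; let go and come out so that the flap springs shut over its cap. Leave the other things on the bench where they are.

Things in the scene. Friction and masses are not known exactly. Their poses are not given: they have to be found in the camera images.
- keeper: Bottle keeper fixed to the bench: blue box with white top, 140 mm along x, 258 mm along y, 131 mm high. Origin at the centre of its underside, z up. Four bays in a row along y, 62 mm apart, bay1 at the -y end, each shut by two grey spring leaves (a double flap) whose top is 128 mm above the bench. 10 mm walls part the bays and end all round in white half-round ridges 3 mm above the flaps.
- bay1 (a point): Middle of the inner floor of bay 1 (at the -y end of the row), 8 mm above the bench; axes as the keeper's. Bay: 120 mm along x, 52 mm along y. Flap top 120 mm, ridges 123 mm above this point. Pushed down at the middle, the flap gives way; in a full bay a fingertip then stops on a cap 30 mm below the flap top; in the empty one it meets nothing. Beside the cap: 43 mm at each x end for fingers, 9 mm at the sides.
- bay2 (a point): Middle of the inner floor of bay 2 (second from the -y end), 8 mm above the bench; axes as the keeper's. Bay: 120 mm along x, 52 mm along y. Flap top 120 mm, ridges 123 mm above this point. Pushed down at the middle, the flap gives way; in a full bay a fingertip then stops on a cap 30 mm below the flap top; in the empty one it meets nothing. Beside the cap: 43 mm at each x end for fingers, 9 mm at the sides.
- bay3 (a point): Middle of the inner floor of bay 3 (third from the -y end), 8 mm above the bench; axes as the keeper's. Bay: 120 mm along x, 52 mm along y. Flap top 120 mm, ridges 123 mm above this point. Pushed down at the middle, the flap gives way; in a full bay a fingertip then stops on a cap 30 mm below the flap top; in the empty one it meets nothing. Beside the cap: 43 mm at each x end for fingers, 9 mm at the sides.
- bay4 (a point): Middle of the inner floor of bay 4 (at the +y end), 8 mm above the bench; axes as the keeper's. Bay: 120 mm along x, 52 mm along y. Flap top 120 mm, ridges 123 mm above this point. Pushed down at the middle, the flap gives way; in a full bay a fingertip then stops on a cap 30 mm below the flap top; in the empty one it meets nothing. Beside the cap: 43 mm at each x end for fingers, 9 mm at the sides.
- flap1a (a joint): Leaf of bay1's double flap, -y side: grey plastic, 117 x 25 x 3 mm, in rad: 0 = shut and level, grows as it is pushed down, 1.55 = hanging. Hinge along x at the bay's -y long side, 25.5 mm from the bay's middle; the two leaves meet over the middle. Light spring, 0.009 to 0.018 N m: under 3 N in all for a fingertip at the middle.
- flap1b (a joint): Leaf of bay1's double flap, +y side: grey plastic, 117 x 25 x 3 mm, in rad: 0 = shut and level, grows as it is pushed down, 1.55 = hanging. Hinge along x at the bay's +y long side, 25.5 mm from the bay's middle; the two leaves meet over the middle. Light spring, 0.009 to 0.018 N m: under 3 N in all for a fingertip at the middle.
- flap2a (a joint): Leaf of bay2's double flap, -y side: grey plastic, 117 x 25 x 3 mm, in rad: 0 = shut and level, grows as it is pushed down, 1.55 = hanging. Hinge along x at the bay's -y long side, 25.5 mm from the bay's middle; the two leaves meet over the middle. Light spring, 0.009 to 0.018 N m: under 3 N in all for a fingertip at the middle.
- flap2b (a joint): Leaf of bay2's double flap, +y side: grey plastic, 117 x 25 x 3 mm, in rad: 0 = shut and level, grows as it is pushed down, 1.55 = hanging. Hinge along x at the bay's +y long side, 25.5 mm from the bay's middle; the two leaves meet over the middle. Light spring, 0.009 to 0.018 N m: under 3 N in all for a fingertip at the middle.
- flap3a (a joint): Leaf of bay3's double flap, -y side: grey plastic, 117 x 25 x 3 mm, in rad: 0 = shut and level, grows as it is pushed down, 1.55 = hanging. Hinge along x at the bay's -y long side, 25.5 mm from the bay's middle; the two leaves meet over the middle. Light spring, 0.009 to 0.018 N m: under 3 N in all for a fingertip at the middle.
- flap3b (a joint): Leaf of bay3's double flap, +y side: grey plastic, 117 x 25 x 3 mm, in rad: 0 = shut and level, grows as it is pushed down, 1.55 = hanging. Hinge along x at the bay's +y long side, 25.5 mm from the bay's middle; the two leaves meet over the middle. Light spring, 0.009 to 0.018 N m: under 3 N in all for a fingertip at the middle.
- flap4a (a joint): Leaf of bay4's double flap, -y side: grey plastic, 117 x 25 x 3 mm, in rad: 0 = shut and level, grows as it is pushed down, 1.55 = hanging. Hinge along x at the bay's -y long side, 25.5 mm from the bay's middle; the two leaves meet over the middle. Light spring, 0.009 to 0.018 N m: under 3 N in all for a fingertip at the middle.
- flap4b (a joint): Leaf of bay4's double flap, +y side: grey plastic, 117 x 25 x 3 mm, in rad: 0 = shut and level, grows as it is pushed down, 1.55 = hanging. Hinge along x at the bay's +y long side, 25.5 mm from the bay's middle; the two leaves meet over the middle. Light spring, 0.009 to 0.018 N m: under 3 N in all for a fingertip at the middle.
- bottle: Spare bottle on the bench, like the three stored ones: flat amber plastic, 90 mm high, 0.18 to 0.37 kg. Body 110 mm along x, 36 mm along y, 50 mm high; shoulder 90 x 32 mm up to 55 mm, short neck, white round cap. Origin at the centre of its underside, z up. Goes in with its long side along the bay's x, either way round: 5 mm to spare at each end and, leaves hanging, about 4 mm at each side.
- bottle_cap (a point): Centre of the top of the spare bottle's white round screw cap, 90 mm above the bottle's underside. The cap is 34 mm in diameter and 30 mm high; take the bottle by it, with the fingers at the cap's two sides along the bottle's long (x) direction. Inside a bay, open the fingers only a little to let go.
- tip_box: Bystander: pipette tip box, navy base, orange tips under a clear lid, 122 x 84 x 72 mm; origin at the centre of its underside.
- well_plate: Bystander: white 96-well plate with purple wells, 127 x 85 x 14 mm, flat on the bench; origin at the centre of its underside.
- calculator: Bystander: black pocket calculator, 140 x 75 x 14 mm, flat on the bench; origin at the centre of its underside.
- wash_bottle: Bystander: pale blue wash bottle with a blue cap and a white spout, 70 mm in diameter, 180 mm high; origin at the centre of its underside.
Things that resemble listed ones, but are neither listed nor needed, are in the scene too. Leave any green or turquoise look-alike of the bottle alone.

How it is judged:
On the way:
1. the bottle, still held, is lowered into a bay to within 20 mm of its floor (contact force between the fingers and bottle above 1 N and ((x of bottle in the frame of bay1 between -0.012 and 0.012 m and y of bottle in the frame of bay1 between -0.012 and 0.012 m and z of bottle in the frame of bay1 below 0.02 m) or (x of bottle in the frame of bay2 between -0.012 and 0.012 m and y of bottle in the frame of bay2 between -0.012 and 0.012 m and z of bottle in the frame of bay2 below 0.02 m) or (x of bottle in the frame of bay3 between -0.012 and 0.012 m and y of bottle in the frame of bay3 between -0.012 and 0.012 m and z of bottle in the frame of bay3 below 0.02 m) or (x of bottle in the frame of bay4 between -0.012 and 0.012 m and y of bottle in the frame of bay4 between -0.012 and 0.012 m and z of bottle in the frame of bay4 below 0.02 m))), for 0.05 s.
At the end, for the whole second after the job is handed in: The spare bottle stands upright (within 0.12 rad) and still on the floor of a bay (origin within 6 mm of the floor's height and 12 mm of its middle each way), released, and all the flap leaves are shut (under 0.12 rad) (((x of bottle in the frame of bay1 between -0.012 and 0.012 m and y of bottle in the frame of bay1 between -0.012 and 0.012 m and z of bottle in the frame of bay1 below 0.006 m) or (x of bottle in the frame of bay2 between -0.012 and 0.012 m and y of bottle in the frame of bay2 between -0.012 and 0.012 m and z of bottle in the frame of bay2 below 0.006 m) or (x of bottle in the frame of bay3 between -0.012 and 0.012 m and y of bottle in the frame of bay3 between -0.012 and 0.012 m and z of bottle in the frame of bay3 below 0.006 m) or (x of bottle in the frame of bay4 between -0.012 and 0.012 m and y of bottle in the frame of bay4 between -0.012 and 0.012 m and z of bottle in the frame of bay4 below 0.006 m)) and angle between bottle's own z axis and vertical below 0.12 rad and linear speed of bottle below 0.02 m/s and value of joint each of flap1a, flap1b, flap2a, flap2b, flap3a, flap3b, flap4a, flap4b below 0.12 rad); the robot touches nothing.
It fails at once if the keeper or a bottle in it is pressed hard, rammed or dropped on (peak over 200 N in all on the keeper) (contact force between anything else and keeper above 200 N).
It fails at once if another thing on the bench is shifted by more than 30 mm (distance of any of tip_box, well_plate, calculator, wash_bottle from where it was at the start of the episode above 0.03 m).
It also fails if it takes over 54 s, if anything falls off the work surface, if the arm or the gripper's body presses on something with over 40 N, if the wrist force passes 120 N, or if a joint passes its speed limit or range.

## Working session

There is one attempt and no reset: what is moved stays moved. The work goes in short steps, Python scripts to look and compute and a tool call to move; the robot and the scene stay as the last step left them, time stands still between calls to the robot, and variables do not carry over. Pictures are saved under pics/ and viewed, at most 10 in all, crops included, and the job is handed in when it is done.

Besides the shell and the picture viewer there is one more tool, called after "Request:" as name([rows], argument=value, ...), one row to a line, values as JSON. apply_moves: Moves the arm, as the interface text tells. Its arguments: {"type":"object","properties":{"commands":{"type":"array","items":{"type":"array"}},"squeeze":{"type":"number"}},"required":["commands"]}

```bash
ls; mkdir -p pics
cat > h.py <<'E'
import numpy as np, cv2
from scipy.spatial.transform import Rotation as R
from cell import bot, capture, calibration
def cam(n):
    c=calibration(n); a=np.array(c["attitude"],float)
    M=a if a.shape==(3,3) else R.from_quat(a[[1,2,3,0]]).as_matrix()
    return np.array(c["mtx"]),np.array(c["position"]),M,c
def cloud(n,d):
    K,p,M,_=cam(n); v,u=np.mgrid[:d.shape[0],:d.shape[1]]
    P=np.stack([(u-K[0,2])/K[0,0]*d,-(v-K[1,2])/K[1,1]*d,-d],-1)
    return P@M.T+p
E
python3 - <<'E'
from h import *
for n in("scene","top"):
    i,d=capture(n); cv2.imwrite(f"pics/{n}0.png",i); np.save(f"{n}0.npy",d); print(n,cam(n)[3])
print(bot.observe())
E
```

```text
pics
scene {'mtx': array([[496.15844333,   0.        , 282.23947919],
       [  0.        , 496.15844333, 216.34880109],
       [  0.        ,   0.        ,   1.        ]]), 'position': array([ 1.58275265, -0.69512068,  1.29140786]), 'attitude': array([0.82259344, 0.33504621, 0.17316845, 0.42555464])}
top {'mtx': array([[488.24820858,   0.        , 277.83768496],
       [  0.        , 488.24820858, 213.45777106],
       [  0.        ,   0.        ,   1.        ]]), 'position': array([ 0.4290714 , -0.03556967,  1.47376423]), 'attitude': array([-0.70135398, -0.04536139,  0.04237919,  0.71010488])}
{'clock': 0.1, 'qpos': array([ 1.21848246,  0.50826813, -0.2375061 ,  1.50100771,  0.12568491,
        1.14887029, -0.15482374]), 'joint_vel': array([ 0.00141778, -0.00137365,  0.0004453 , -0.00279767, -0.00076131,
       -0.00087295,  0.00028305]), 'joint_efforts': array([-5.06321347e-03, -6.21830750e+01, -2.19489679e+00, -2.50201428e+01,
        1.24892654e-02,  7.92519771e-03, -7.73027637e-06]), 'ee_pos': array([ 0.27598138, -0.56028981,  0.23051546]), 'tool_rot': array([-7.61852977e-04,  9.73919620e-01,  2.26891954e-01, -1.87339559e-04]), 'ft_force': array([ 0.17330002, -0.06921114, -0.09356232]), 'torque': array([ 0.01057062, -0.0427644 , -0.02437184]), 'grip_force': 0.0, 'opening': 0.08495693946534577}
```

View pics/top0.png

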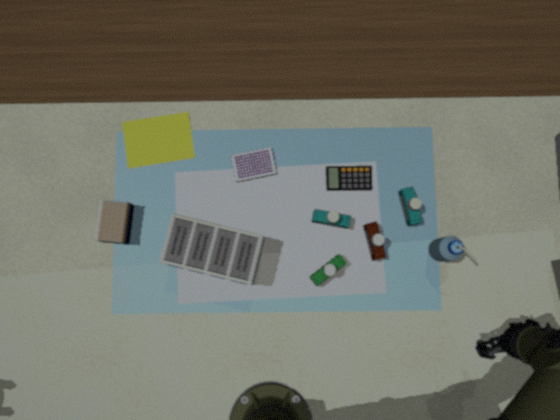

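View pics/scene0.png

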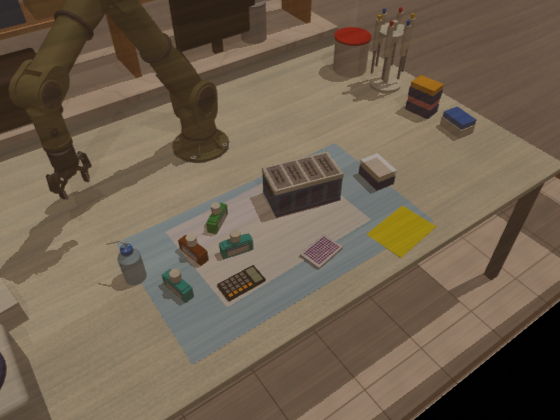

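The top view shows the keeper at about (213,249), with its four bays running from (178,242) to (244,256). The amber bottle is at (375,241), with green and turquoise look-alikes near (327,269), (332,217) and (411,206). The wash bottle is at (450,248), and the gripper is at (500,345). Next I'll measure the keeper and the bottle.

```bash
cat >> h.py <<'E'
def rect(pts):
    (c,s,a)=cv2.minAreaRect((pts*1000).astype(np.float32)); 
    b=cv2.boxPoints((c,s,a))/1000; e=[b[1]-b[0],b[2]-b[1]]; e=max(e,key=np.linalg.norm)
    return np.array(c)/1000,np.array(s)/1000,np.degrees(np.arctan2(e[1],e[0]))
def ray(n,u,v,z):
    K,p,M,_=cam(n); r=M@np.array([(u-K[0,2])/K[0,0],-(v-K[1,2])/K[1,1],-1]); return p+r*(z-p[2])/r[2]
E
python3 - <<'E'
from h import *
i=cv2.imread("pics/top0.png"); d=np.load("top0.npy"); P=cloud("top",d)
print("bench z",np.median(P[180:300,180:390,2]))
# keeper top
m=(P[...,2]>.11)&(d>0); m[:, :150]=0; m[:,290:]=0; m[300:]=0; m[:200]=0
q=P[m]; print("keeper",len(q),rect(q[:,:2]),np.percentile(q[:,2],[5,50,95]))
m2=m.copy()
# cross-check: image outline of white top
# bottle
s=np.zeros_like(m); s[215:268,357:395]=1
hsv=cv2.cvtColor(i,cv2.COLOR_BGR2HSV)
b=s&(P[...,2]>.03)&(d>0); q=P[b]; print("bottle",len(q),rect(q[:,:2]))
c=s&(P[...,2]>.08)&(d>0); q=P[c]; print("cap",len(q),rect(q[:,:2]),q.mean(0))
v,u=np.where(s&(hsv[...,1]<80)&(hsv[...,2]>110)&(P[...,2]>.05)); print("cap col",u.mean(),v.mean(),len(u),ray("top",u.mean(),v.mean(),.09))
for n,(r0,r1,c0,c1) in dict(green=(250,292,305,352),turq1=(205,232,308,356),turq2=(182,228,396,428),wash=(230,270,430,482)).items():
    t=np.zeros_like(m);t[r0:r1,c0:c1]=1; q=P[t&(P[...,2]>.03)&(d>0)]; print(n,rect(q[:,:2]),q[:,2].max())
big=cv2.resize(i[200:300,150:280],None,fx=5,fy=5,interpolation=cv2.INTER_CUBIC); cv2.imwrite("pics/kc.png",big)
E
```

```text
bench z 0.0020884695911972395
keeper 4784 (array([0.50246082, 0.15554678]), array([0.26403925, 0.1403761 ]), np.float32(75.55902)) [0.12318284 0.12817278 0.13318523]
bottle 523 (array([ 0.52452588, -0.31246948]), array([0.1096812, 0.0379236]), np.float32(13.028599))
cap 117 (array([ 0.52396808, -0.31325845]), array([0.0318409 , 0.03162436]), np.float32(88.79812)) [ 0.5240351  -0.31257855  0.08909196]
cap col 378.2 239.6095238095238 105 [ 0.52350053 -0.31430387  0.09      ]
green (array([ 0.4409274 , -0.17308209]), array([0.03690672, 0.10958963]), np.float32(-52.71487)) 0.09583701208174022
turq1 (array([ 0.59184698, -0.18664001]), array([0.11041979, 0.037584  ]), np.float32(79.07077)) 0.09621646946595974
turq2 (array([ 0.62651935, -0.4216474 ]), array([0.10993335, 0.03727226]), np.float32(13.135588)) 0.09673813444771451
wash (array([ 0.49618051, -0.51911255]), array([0.08578554, 0.06810972]), np.float32(84.1504)) 0.18046822886399094
```

View pics/kc.png

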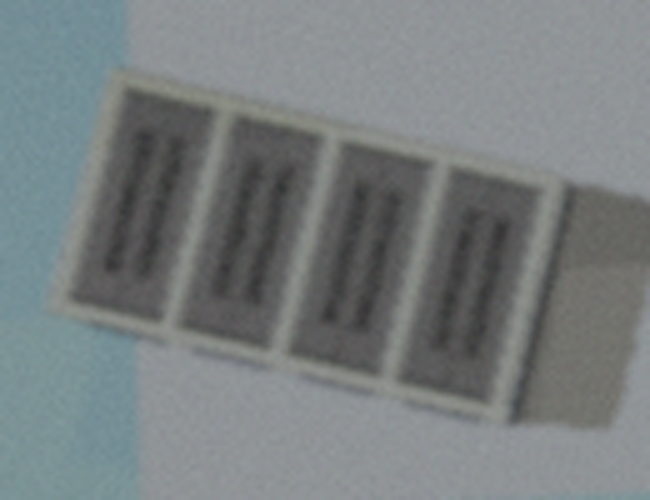

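The crop shows four dark flap panels parted by white ridges, with the outline corners at crop pixels (120,72), (570,180), (508,422) and (55,310). I'll take the bay centres from those panels.

Run:
```python
from h import *
def panels(n,r0,r1,c0,c1):
    i=cv2.imread(f"pics/{n}0.png"); d=np.load(f"{n}0.npy"); P=cloud(n,d)
    z=cv2.medianBlur(P[...,2].astype(np.float32),5)
    f=6; g=cv2.resize(cv2.GaussianBlur(cv2.cvtColor(i,cv2.COLOR_BGR2GRAY),(3,3),0)[r0:r1,c0:c1],None,fx=f,fy=f,interpolation=cv2.INTER_CUBIC)
    zz=cv2.resize(z[r0:r1,c0:c1],None,fx=f,fy=f)
    sel=zz>.115; t,_=cv2.threshold(g[sel].reshape(-1,1),0,255,cv2.THRESH_OTSU)
    m=((g<t)&sel).astype(np.uint8); m=cv2.morphologyEx(m,cv2.MORPH_OPEN,np.ones((9,9)))
    cs,_=cv2.findContours(m,cv2.RETR_EXTERNAL,cv2.CHAIN_APPROX_NONE)
    out=[]
    for c in cs:
        if cv2.contourArea(c)<1200: continue
        p=cv2.convexHull(c)[:,0].astype(float); uv=(p+.5)/f-.5+[c0,r0]
        w=np.array([ray(n,u,v,.128)[:2] for u,v in uv]); out.append(rect(w))
    out.sort(key=lambda o:o[0][1])
    print(n,t)
    for o in out: print(np.round(o[0],4),np.round(o[1],4),round(float(o[2]),1))
    C=np.array([o[0] for o in out]); print("mean",C.mean(0)); 
    if len(C)>1: print("step",np.diff(C,axis=0)*1000)
panels("top",200,300,150,280)
panels("scene",150,220,255,350)
K,p,M,_=cam("scene")
```

```text
top 105.0
[0.4792 0.0651] [0.0483 0.1206] -14.3
[0.4946 0.125 ] [0.0489 0.1202] -14.5
[0.51   0.1852] [0.0493 0.1206] -14.0
[0.5256 0.2454] [0.0499 0.1204] -14.5
mean [0.50236097 0.1551692 ]
step [[15.34707642 59.86837006]
 [15.4602356  60.14974213]
 [15.62304688 60.21366882]]
scene 90.0
[0.4797 0.0654] [0.0441 0.1047] -16.3
[0.6102 0.0769] [0.2865 0.221 ] 52.7
[0.4985 0.1233] [0.0436 0.1095] -15.8
[0.5148 0.1837] [0.0431 0.1102] -14.5
[0.531  0.2449] [0.0444 0.1107] -14.9
mean [0.52684811 0.13883284]
step [[ 130.50317383   11.54205322]
 [-111.62362671   46.41596985]
 [  16.26290894   60.32975769]
 [  16.22790527   61.18280029]]
```

Both views agree to within about 5 mm. Keeper x is at -14.4°, and bay 1 is at (0.479, 0.065) with a step of (15.4, 60) mm to the next bay. The bottle cap is at (0.524, -0.313) with its long axis at 13°. I'll probe the bays first, with the fingers shut.

Request:
apply_moves([
  [1, [0, 0, 0], -9.9],
  [1, [0, 0, 0], -9.9],
  [1, [0, 0, 0], -9.9],
  [1, [0, 0, 0], -9.9],
  [1, [0, 0, 0], -9.8],
  [1, [0.059, 0.0037, 0], 0],
  [1, [0.059, 0.0037, 0], 0],
  [1, [0.059, 0.0037, 0], 0],
  [1, [0.059, 0.0037, 0], 0],
  [1, [0.059, 0.0037, 0], 0],
], squeeze=40)

```text
clock: 1.35
ee_pos: [0.3675, -0.2776, 0.2312]
tool_rot: [-0.0, 0.79, 0.613, 0.0]
ft_force: [0.9, -1.0, 0.1]
opening: 0.0002
grip_force: 0.0
```

Request:
apply_moves([
  [1, [0.059, 0.0037, 0], 0],
  [1, [0.059, 0.0037, 0], 0],
  [1, [0.059, 0.0037, 0], 0],
  [1, [0.059, 0.0037, 0], 0],
  [1, [0.059, 0.0037, 0], 0],
  [1, [0.059, 0.0037, 0], 0],
  [1, [0, 0, 0.02], 0],
  [1, [0, 0, 0.02], 0],
  [1, [0, 0, 0.02], 0],
  [1, [0, 0, 0], 0],
])

```text
clock: 2.6
ee_pos: [0.4756, 0.0577, 0.1701]
tool_rot: [-0.001, 0.79, 0.613, -0.001]
ft_force: [-0.2, 0.1, -0.5]
opening: -0.0002
grip_force: 0.0
```

Request:
apply_moves([
  [1, [0.008, 0.0015, 0.01], 0],
  [1, [0, 0, 0.015], 0],
  [1, [0, 0, 0.015], 0],
  [1, [0, 0, 0.01], 0],
  [1, [0, 0, 0.01], 0],
  [1, [0, 0, 0.005], 0],
  [1, [0, 0, 0.004], 0],
  [1, [0, 0, 0.003], 0],
  [1, [0, 0, 0.003], 0],
  [1, [0, 0, 0], 0],
])

```text
clock: 3.85
ee_pos: [0.4803, 0.0654, 0.098]
tool_rot: [0.001, 0.79, 0.613, 0.0]
ft_force: [-5.7, -1.7, 21.4]
opening: -0.0004
grip_force: 12.6
```

Contact at z 0.098 with 21 N, so bay 1 is full. Bay 2 next.

Request:
apply_moves([
  [1, [0, 0, -0.025], 0],
  [1, [0, 0, -0.03], 0],
  [1, [0.031, 0, 0], 0],
  [1, [0.031, 0, 0], 0],
  [1, [0, 0, 0.015], 0],
  [1, [0, 0, 0.015], 0],
  [1, [0, 0, 0.015], 0],
  [1, [0, 0, 0.005], 0],
  [1, [0, 0, 0.004], 0],
  [1, [0, 0, 0.001], 0],
])

```text
clock: 5.1
ee_pos: [0.4954, 0.125, 0.098]
tool_rot: [0.001, 0.79, 0.613, -0.0]
ft_force: [-8.6, -3.3, 29.6]
opening: 0.0003
grip_force: 16.2
```

Bay 2 is full too.

Request:
apply_moves([
  [1, [0, 0, -0.025], 0],
  [1, [0, 0, -0.03], 0],
  [1, [0.031, 0, 0], 0],
  [1, [0.031, 0, 0], 0],
  [1, [0, 0, 0.015], 0],
  [1, [0, 0, 0.015], 0],
  [1, [0, 0, 0.015], 0],
  [1, [0, 0, 0.005], 0],
  [1, [0, 0, 0.004], 0],
  [1, [0, 0, 0.001], 0],
])

```text
clock: 6.35
ee_pos: [0.5109, 0.1852, 0.0981]
tool_rot: [0.001, 0.79, 0.613, 0.0]
ft_force: [-7.4, -4.4, 26.9]
opening: 0.0
grip_force: 14.2
```

Request:
apply_moves([
  [1, [0, 0, -0.025], 0],
  [1, [0, 0, -0.03], 0],
  [1, [0.031, 0, 0], 0],
  [1, [0.031, 0, 0], 0],
  [1, [0, 0, 0.015], 0],
  [1, [0, 0, 0.015], 0],
  [1, [0, 0, 0.015], 0],
  [1, [0, 0, 0.005], 0],
  [1, [0, 0, 0.004], 0],
  [1, [0, 0, 0.001], 0],
])

```text
clock: 7.6
ee_pos: [0.5264, 0.2454, 0.0963]
tool_rot: [0.0, 0.79, 0.613, 0.0]
ft_force: [-0.2, 0.3, 0.3]
opening: 0.0003
grip_force: 0.5
```

Bay 4 is empty: 0.3 N at z 0.096. Now for the bottle.

Request:
apply_moves([
  [1, [0, 0, -0.045], 0],
  [1, [0, 0, -0.045], 0],
  [1, [0, 0, -0.045], 0],
  [1, [-0.0541, 0.0137, 0], 0],
  [1, [-0.0541, 0.0137, 0], 0],
  [0, [-0.0541, 0.0137, 0], 0],
  [0, [-0.0541, 0.0137, 0], 0],
  [0, [-0.0541, 0.0137, 0], 0],
  [0, [-0.0541, 0.0137, 0], 0],
  [0, [-0.0541, 0.0137, 0], 0],
])

```text
clock: 8.85
ee_pos: [0.5251, -0.147, 0.2319]
tool_rot: [0.001, 0.79, 0.613, 0.0]
ft_force: [0.8, 0.1, 0.2]
opening: 0.0852
grip_force: 0.0
```

Request:
apply_moves([
  [0, [-0.0541, 0.0137, 0], 0],
  [0, [-0.0541, 0.0137, 0], 0],
  [0, [-0.0541, 0.0137, 0], 0],
  [0, [0, 0, 0], -9.1],
  [0, [0, 0, 0], -9.1],
  [0, [0, 0, 0], -9.2],
  [0, [0, 0, 0.04], 0],
  [0, [0, 0, 0.04], 0],
  [0, [0, 0, 0], 0],
  [0, [0, 0, 0], 0],
])

```text
clock: 10.1
ee_pos: [0.5257, -0.3126, 0.1529]
tool_rot: [0.001, 0.622, 0.783, 0.0]
ft_force: [0.5, 0.4, -0.2]
opening: 0.0855
grip_force: 0.0
```

Run:
```python
from h import *
i,d=capture("scene"); cv2.imwrite("pics/s1.png",cv2.resize(i[180:320,120:260],None,fx=4,fy=4,interpolation=cv2.INTER_CUBIC))
o=bot.observe(); print(o["ee_pos"],o["tool_rot"],o["opening"],o["clock"])
# cap centre from scene view, at z=.09, original frame
i0=cv2.imread("pics/scene0.png"); d0=np.load("scene0.npy"); P=cloud("scene",d0)
m=(abs(P[...,0]-.524)<.06)&(abs(P[...,1]+.313)<.06)&(P[...,2]>.03); q=P[m]; print(rect(q[:,:2]))
m=(abs(P[...,0]-.524)<.06)&(abs(P[...,1]+.313)<.06)&(P[...,2]>.084); q=P[m]; print(len(q),q.mean(0),rect(q[:,:2]))
```

```text
[ 0.52592525 -0.31272214  0.15326779] [1.35114806e-03 6.22290798e-01 7.82784895e-01 3.80950123e-04] 0.0851610700437572 10.15
(array([0., 0.]), array([0., 0.]), np.float32(0.0))
0 [nan nan nan] (array([0., 0.]), array([0., 0.]), np.float32(0.0))<stdin>:7: RuntimeWarning: Mean of empty slice.
  ret = um.true_divide(
```

View pics/s1.png

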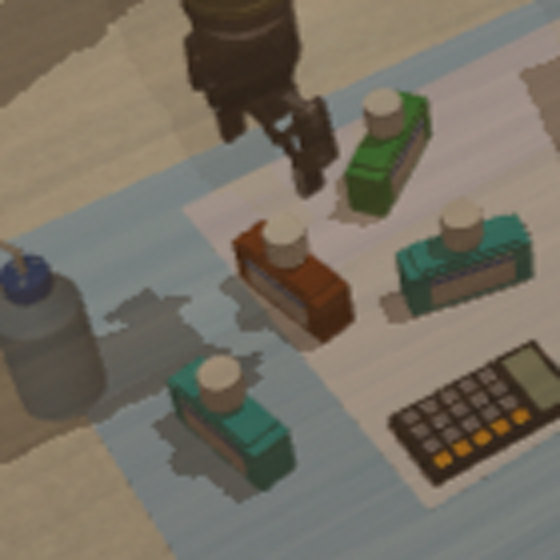

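The crop shows the gripper with open fingers, tips at about (232,138) and (310,190), behind and above the amber bottle, whose cap is at (285,240). The empty scene depth cloud is odd, so I'll check the scene rays.

Run:
```python
from h import *
print("cap",ray("scene",120+285/4,180+225/4,.09)); 
print("tips mid",ray("scene",120+271/4,180+164/4,.166))
d0=np.load("scene0.npy"); P=cloud("scene",d0); print(P[238,191],d0[238,191],P[300,300])
K,p,M,_=cam("scene"); K2,p2,M2,_=cam("top")
for n in("scene","top"):
    K,p,M,_=cam(n)
    for w in ([.524,-.313,.09],[.526,-.3127,.166]):
        c=M.T@(np.array(w)-p); print(n,K[0,0]*c[0]/-c[2]+K[0,2],K[1,1]*-c[1]/-c[2]+K[1,2])
```

```text
cap [ 0.52835478 -0.31126633  0.09      ]
tips mid [ 0.53135699 -0.31403266  0.166     ]
[ 1.21450155 -0.5617517   0.86927842] 0.565821 [ 1.21700597 -0.40037755  0.61548498]
scene 190.14435562874544 235.6676380919236
scene 187.32955209036032 219.82054260453302
top 377.73308371373736 239.43922793434865
top 383.20838637662433 236.6819326365855
```

The scene rays put the tips and the cap in agreement to about 2 mm. Descend and grip.

Request:
apply_moves([
  [0, [0, -0.002, 0.02], 0],
  [0, [0, 0, 0.02], 0],
  [0, [0, 0, 0.02], 0],
  [0, [0, 0, 0.015], 0],
  [0, [0, 0, 0.01], 0],
  [0, [0, 0, 0.006], 0],
  [0, [0, 0, 0], 0],
  [0.7, [0, 0, 0], 0],
  [1, [0, 0, 0], 0],
  [1, [0, 0, 0], 0],
], squeeze=60)

```text
clock: 11.4
ee_pos: [0.5233, -0.3131, 0.0608]
tool_rot: [0.001, 0.622, 0.783, 0.0]
ft_force: [-8.3, 1.0, 32.0]
opening: 0.0329
grip_force: 59.1
```

Request:
apply_moves([
  [1, [0, 0, 0], 0],
  [1, [0, 0, 0], 0],
  [1, [0, 0, -0.005], 0],
  [1, [0, 0, -0.02], 0],
  [1, [0, 0, -0.03], 0],
  [1, [0, 0, -0.03], 0],
  [1, [0, 0, -0.04], 0],
  [1, [0, 0, -0.04], 0],
  [1, [0, 0, 0], 0],
  [1, [0, 0, 0], 0],
])

```text
clock: 12.65
ee_pos: [0.5218, -0.313, 0.2241]
tool_rot: [-0.001, 0.622, 0.783, -0.0]
ft_force: [-0.3, -0.8, -3.9]
opening: 0.0327
grip_force: 60.0
```

Request:
apply_moves([
  [1, [0, 0, 0], 9.1],
  [1, [0, 0, 0], 9.1],
  [1, [0, 0, 0], 9.2],
  [1, [0.03, -0.0075, 0], 0],
  [1, [0.045, -0.011, 0], 0],
  [1, [0.0542, -0.0135, 0], 0],
  [1, [0.0542, -0.0135, 0], 0],
  [1, [0.0542, -0.0135, 0], 0],
  [1, [0.0542, -0.0135, 0], 0],
  [1, [0.0542, -0.0135, 0], 0],
])

```text
clock: 13.9
ee_pos: [0.5242, 0.0447, 0.2235]
tool_rot: [-0.001, 0.79, 0.613, -0.001]
ft_force: [1.1, -0.2, -1.5]
opening: 0.0327
grip_force: 60.0
```

Request:
apply_moves([
  [1, [0.0542, -0.0135, 0], 0],
  [1, [0.0542, -0.0135, 0], 0],
  [1, [0.045, -0.011, 0], 0],
  [1, [0.03, -0.0075, 0], 0],
  [1, [0.0122, -0.003, 0], 0],
  [1, [0, 0, 0], 0],
  [1, [0, 0, 0], 0],
  [1, [0, 0, 0], 0],
  [1, [0, 0, 0], 0],
  [1, [0, 0, 0], 0],
])

```text
clock: 15.15
ee_pos: [0.5271, 0.2446, 0.2254]
tool_rot: [0.0, 0.79, 0.613, 0.0]
ft_force: [1.0, -0.5, -1.7]
opening: 0.0327
grip_force: 60.0
```

Run:
```python
from h import *
o=bot.observe(); print(o["ee_pos"],o["tool_rot"],o["opening"],o["clock"],o["ft_force"],o["torque"])
i,d=capture("top"); cv2.imwrite("pics/t2.png",i); np.save("t2.npy",d)
s,ds=capture("scene"); cv2.imwrite("pics/s2.png",s)
a=cv2.resize(i[190:290,130:230],None,fx=4,fy=4,interpolation=cv2.INTER_CUBIC); b=cv2.resize(s[100:200,250:350],None,fx=4,fy=4,interpolation=cv2.INTER_CUBIC)
cv2.imwrite("pics/m2.png",np.hstack([a,b]))
```

```text
[0.52707466 0.24459982 0.22542261] [8.03752870e-05 7.90181730e-01 6.12872597e-01 8.32420512e-05] 0.03266122981723014 15.15 [ 1.01730556 -0.45769088 -1.68486245] [ 0.00889112 -0.01169914  0.01531654]
```

View pics/m2.png

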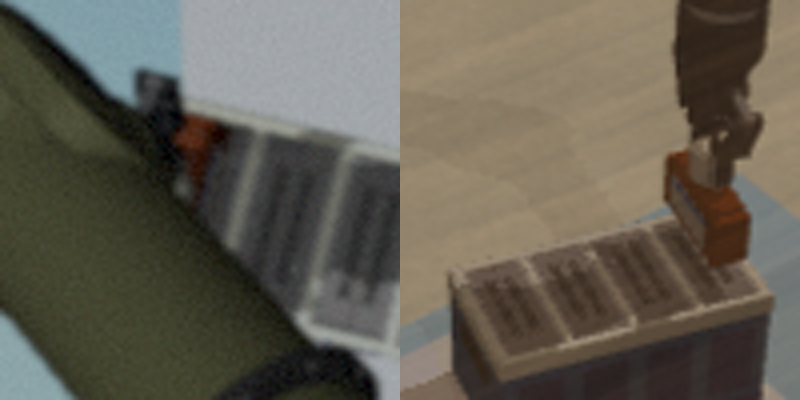

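The left panel (top view) shows the arm hiding most of the bottle, with its +x end visible near (200,140). The right panel (scene) shows the bottle held level above the last bay, with its bottom front corners near (712,262) and (748,260). I'll compare the predicted corners with the amber contour.

Run:
```python
from h import *
i=cv2.imread("pics/s2.png"); t=np.radians(-14.4); ex=np.array([np.cos(t),np.sin(t),0]); ey=np.array([-ex[1],ex[0],0])
o=np.array([.5271,.2446,.2254-.061])
def proj(n,w):
    K,p,M,_=cam(n); c=M.T@(w-p); return np.array([K[0,0]*c[0]/-c[2]+K[0,2],-K[1,1]*c[1]/-c[2]+K[1,2]])
hsv=cv2.cvtColor(i,cv2.COLOR_BGR2HSV)
m=cv2.inRange(hsv,(0,90,40),(16,255,255)); m[:130]=0;m[175:]=0;m[:,:310]=0;m[:,345:]=0
c=np.vstack(cv2.findContours(m,cv2.RETR_EXTERNAL,cv2.CHAIN_APPROX_NONE)[0]); h=cv2.approxPolyDP(cv2.convexHull(c),1.2,True)[:,0]
print("seen",h.tolist())
for a,b,z in [(1,-1,0),(1,1,0),(-1,-1,0),(1,-1,.05),(1,1,.05),(-1,-1,.05),(-1,1,.05)]:
    print(a,b,z,np.round(proj("scene",o+ex*.055*a+ey*.018*b+[0,0,z]),1))
# scene ridge corner of keeper for calibration offset
ck=np.array([.5024,.1552,.131])
for a,b in[(1,-1),(1,1),(-1,-1)]: print("keeper",a,b,np.round(proj("scene",ck+ex*.07*a+ey*.129*b),1))
```

```text
seen [[340, 130], [336, 162], [329, 174], [310, 174], [310, 162], [316, 139], [322, 130]]
1 -1 0 [327.5 166.3]
1 1 0 [336.8 164. ]
-1 -1 0 [315.  148.2]
1 -1 0.05 [328.5 155.1]
1 1 0.05 [337.9 152.8]
-1 -1 0.05 [315.7 137.1]
-1 1 0.05 [324.8 135. ]
keeper 1 -1 [274.7 189.7]
keeper 1 1 [342.3 172.2]
keeper -1 -1 [261.3 165.3]
```

The predicted corners match the image within about 1 px (3 mm), and the yaw agrees. Lower in.

Request:
apply_moves([
  [1, [0.0005, -0.0015, 0], 0],
  [1, [0, 0, 0.01], 0],
  [1, [0, 0, 0.01], 0],
  [1, [0, 0, 0.01], 0],
  [1, [0, 0, 0.01], 0],
  [1, [0, 0, 0.01], 0],
  [1, [0, 0, 0.01], 0],
  [1, [0, 0, 0.01], 0],
  [1, [0, 0, 0], 0],
  [1, [0, 0, 0], 0],
])

```text
clock: 16.5
ee_pos: [0.5255, 0.2459, 0.1552]
tool_rot: [-0.0, 0.79, 0.613, -0.0]
ft_force: [-0.8, 0.7, -3.5]
opening: 0.0323
grip_force: 60.0
```

Request:
apply_moves([
  [1, [0, 0, 0.008], 0],
  [1, [0, 0, 0.008], 0],
  [1, [0, 0, 0.008], 0],
  [1, [0, 0, 0.008], 0],
  [1, [0, 0, 0.008], 0],
  [1, [0, 0, 0.008], 0],
  [1, [0, 0, 0.008], 0],
  [1, [0, 0, 0.008], 0],
  [1, [0, 0, 0.008], 0],
  [1, [0, 0, 0], 0],
])

```text
clock: 17.75
ee_pos: [0.5252, 0.2455, 0.0824]
tool_rot: [-0.0, 0.79, 0.613, -0.001]
ft_force: [-0.3, -0.4, -3.4]
opening: 0.033
grip_force: 60.0
```

Clean so far. Next, lower slowly to the floor.

Request:
apply_moves([
  [1, [0, 0, 0.003], 0],
  [1, [0, 0, 0.003], 0],
  [1, [0, 0, 0.002], 0],
  [1, [0, 0, 0.002], 0],
  [1, [0, 0, 0.001], 0],
  [1, [0, 0, 0.001], 0],
  [1, [0, 0, 0.001], 0],
  [1, [0, 0, 0], 0],
  [1, [0, 0, 0], 0],
  [1, [0, 0, 0], 0],
])

```text
clock: 19.0
ee_pos: [0.5256, 0.2459, 0.0703]
tool_rot: [-0.0, 0.79, 0.613, -0.0]
ft_force: [1.1, 0.1, -3.0]
opening: 0.0322
grip_force: 60.7
```

Request:
apply_moves([
  [1, [0, 0, 0.001], 0],
  [1, [0, 0, 0], 0],
  [1, [0, 0, 0.001], 0],
  [1, [0, 0, 0], 0],
  [1, [0, 0, 0.001], 0],
  [1, [0, 0, 0], 0],
  [1, [0, 0, 0], 0],
  [1, [0, 0, 0], 0],
  [1, [0, 0, 0], 0],
  [1, [0, 0, 0], 0],
])

```text
clock: 20.25
ee_pos: [0.5257, 0.246, 0.0689]
tool_rot: [0.0, 0.79, 0.613, 0.0]
ft_force: [-3.7, -3.1, 13.7]
opening: 0.0324
grip_force: 62.3
```

It's on the floor: 13.7 N at TCP 0.069. Open slightly and come out.

Request:
apply_moves([
  [0.45, [0, 0, -0.002], 0],
  [0.45, [0, 0, 0], 0],
  [0.45, [0, 0, 0], 0],
  [0.45, [0, 0, 0], 0],
  [0.45, [0, 0, -0.005], 0],
  [0.45, [0, 0, -0.01], 0],
  [0.45, [0, 0, -0.01], 0],
  [0.45, [0, 0, -0.015], 0],
  [0.45, [0, 0, -0.015], 0],
  [0.45, [0, 0, 0], 0],
])

```text
clock: 21.5
ee_pos: [0.5265, 0.2465, 0.1262]
tool_rot: [0.0, 0.79, 0.613, 0.002]
ft_force: [0.3, 0.2, -0.3]
opening: 0.0469
grip_force: 0.0
```

Request:
apply_moves([
  [0.45, [0, 0, -0.02], 0],
  [0.45, [0, 0, -0.04], 0],
  [0.45, [0, 0, -0.04], 0],
  [0.45, [-0.05, 0, 0], 0],
  [0.45, [-0.06, 0, 0], 0],
  [0.45, [-0.06, 0, 0], 0],
  [0.45, [-0.06, 0, 0], 0],
  [0.45, [-0.06, 0, 0], 0],
  [0.45, [-0.06, 0, 0], 0],
  [0.45, [0, 0, 0], 0],
])

```text
clock: 22.75
ee_pos: [0.4369, -0.0984, 0.2237]
tool_rot: [0.0, 0.793, 0.609, -0.001]
ft_force: [0.1, 0.6, 0.5]
opening: 0.0466
grip_force: 0.0
```

Run:
```python
from h import *
i,d=capture("top"); s,_=capture("scene")
P=cloud("top",d); 
for n,(x,y) in dict(b1=(.479,.065),b2=(.4946,.125),b3=(.510,.185),b4=(.5256,.245)).items():
    m=(np.hypot(P[...,0]-x,P[...,1]-y)<.018); print(n,np.percentile(P[m][:,2],[5,50,95]))
a=cv2.resize(i[190:290,150:280],(520,400),interpolation=cv2.INTER_CUBIC); b=cv2.resize(s[135:215,255:350],(280,236),interpolation=cv2.INTER_CUBIC)
cv2.imwrite("pics/m3.png",np.hstack([a,np.vstack([b,np.zeros((164,280,3),np.uint8)])]))
o=bot.observe(); print(o["ee_pos"],o["ft_force"],o["opening"],o["clock"])
```

```text
b1 [0.12318395 0.12785664 0.13275096]
b2 [0.1238325  0.12782827 0.13244752]
b3 [0.12269567 0.1274889  0.13175497]
b4 [0.12403863 0.12861519 0.13233688]
[ 0.43856776 -0.09349347  0.22422801] [-0.32614481  2.04745826  1.27111514] 0.04716364360819854 22.85
```

View pics/m3.png

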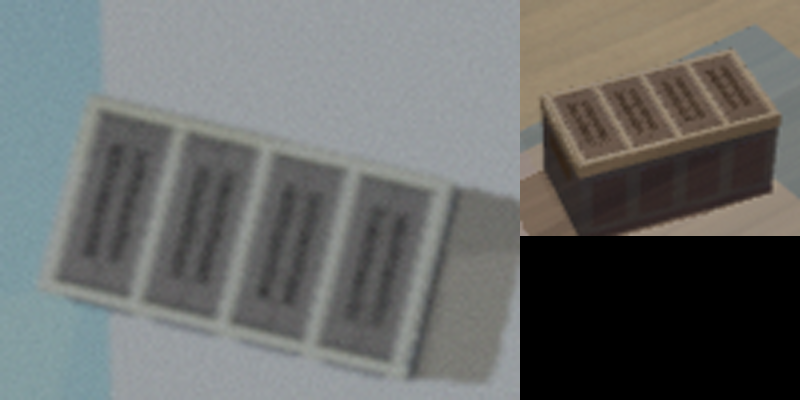

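Both views show all four flaps shut and level, with bay 4 at (115,195) in the left panel, and the bottle is out of sight inside. The depth median over every bay is 0.128 m. I'll hand in.

```bash
python3 -c "
from cell import bot
print(bot.sign_off())"
```

```text
the job is handed in; nothing more can be done
None
```

Job handed in at about 23 s: bays 1–3 proved full, so the amber bottle was set down on bay 4's floor and released, and all the flaps look shut; the judge's verdict was not shown.

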